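Set up the bench anvil for bending a strap

ROBOT

A 6-joint arm with a two-finger parallel gripper is mounted at the origin on the work surface. World frame = base frame: x ahead of the robot, y to its left, z up, the work surface at z = 0. Lengths are in m, angles in rad, forces in N, time in s.
With the tool pointing down it reaches from about 0.325 to 0.85 m from the base axis. Payload 4.4 kg.
Tool frame: the origin (TCP) lies on the centre line of the jaws, within the pads' length; the fingertips stand 14 mm ahead of it and the grasp point (between the pads) lies 5 mm behind it; z points along the fingers, y is the line along which they close (so a half turn about z gives the same grasp; the last joint's range is limited). The gripper opens to 94 mm and grips with 3 to 60 N. Pads are 16 mm wide; open, the fingers measure 119 mm over their backs; the gripper's body (75 mm by 177 mm) begins 78 mm behind the grasp point.
Start: joints at [-1.478, 0.207, 1.542, -0, 1.393, -0.15], TCP at [0.139, -0.558, 0.219] pointing down, gripper open.
Joint ranges: [-2.73, 2.73], [-0.86, 2.22], [0.23, 2.46], [-1.11, 4.25], [0.08, 2.63], [-2.82, 2.82]. Speed limits (rad/s): [2.79, 2.79, 3.14, 3.14, 3.14, 3.14].

INTERFACE

Orientations are given as a rotation vector (axis times angle).
In Python, from cell import sensors, imaging, ticket, models gives the robot as it stands.
- The arm moves only by the tool apply_moves, never from a script. Its argument "commands" is a list of rows, each a list of 7 numbers: the shift along the tool's x, y, z in units of 50 mm (1.0 is 50 mm), then the turn, a rotation vector about the tool's x, y, z in units of 6 degrees (1.0 is 6 degrees), then the opening, from 0 (shut) to 1 (fully open). A call has 1 to 8 rows; each row shifts and turns the commanded pose from where the row before left it, along the tool's axes as they then stand; what a row does not reach is not made up. A row lasts 1/10 s, in which the tool goes at most 50 mm and 8.59 degrees, less where a joint would pass 70% of its speed; a pose out of reach is approached as far as the arm can. A call is refused whole if a number of a shift passes 1 or a number of a turn 1, either way. A call with a gripper value outside its range is refused whole. The fingers move at their own pace and stop on an object; the grip force is fixed at half the most. Time passes only in rows, so rows that do not move let the fingers close. It gives the time, the measured TCP pose, the force, the opening and the grip force at its end, in the units of the state.
- sensors.state(): the state, without advancing time (a new reading comes with each control period).
- imaging.read_camera(name): name is "scene" or "top" or "wrist"; returns a dict with "color" (400x640x3 uint8, red, green, blue), "depth" (400x640 float32, m along the optical axis (not along the pixel's ray), 0 where there is no reading), "K" (3x3 intrinsics, pixels), "R" (3x3) and "t" (3): a world point X has camera coordinates R X + t. Camera axes: x right, y down, z forward; pixel columns grow to the right and rows downward; lengths in m; the calibration is good to about 2 mm. A picture is of the moment at which its call begins.
- ticket.sign_off(): hands the job in; it is judged then, once.
Trained networks look in a picture, given as the dict that the camera call returned (one of the last four; its "shot" number tells which), for a name from the list of things; names that differ only in an ending like _2 or _b are one class to them, and where a whole thing is asked for, a point or a joint stands for the part that bears it (a point fixed in the world has none). Each returns a list of dicts, best first, with "p" (0 to 1); they miss things now and then, are a little off and sometimes report something else, mostly with a low value. They report only what shows in the picture. A call takes as long as a camera call. They do not tell look-alikes from the thing itself.
- models.recognise(picture, thing): "point" ([x, y, z] in m, in the coordinates of the camera as it stood for that picture, good to about 4 mm: the middle of the surface that is visible of it).
- models.landmark_of(picture, thing): "point" ([x, y, z] in m, in the coordinates of the camera as it stood for that picture, good to about 4 mm: a listed point, or the origin of a listed thing).
The state is a dict: "clock": time; "qpos": joint angles; "joint_velocities": joint speeds; "tau": joint torques, N m; "position": TCP position; "eef_rot": TCP orientation; "force": force on the tool from outside, world axes, zero at the start; "moment": the same for the moment, N m; "grip_width": finger opening in m; "grip_force": force on a finger pad.
Only numpy, scipy, OpenCV 4.12 (cv2) and the standard library are available. Lean on these libraries where they do the work, as an engineer would, in place of code of your own. Each camera call takes 0.05 s, during which the arm holds its last target. There are 200 camera calls.

TASK

Get the little bench anvil ready for putting a bend in the strap: stand the V-block on the chalk line nearest the horn, groove up and running across the anvil, and the round bolster on the chalk line nearest the square hardy hole, each midway across the face. Lay the strap along the anvil so that it bridges the two of them, centred between them and over the middle of the face, and stand the flatter upright, square face down, on the middle of the strap. Leave everything still and let go of, and leave the hammer, the tongs and the flask where they are.

Things in the scene. Friction and masses are not known exactly. Their poses are not given: they have to be found in the camera images.
- anvil: Low fixed steel anvil, any yaw. Origin: centre of its underside; x along it to the horn, y across, z up. Flat face 80 mm up, 190 mm long (x -95 to 95), 76 wide. Tapered horn from x 95 to 165, below face level. Heel: black square hardy hole 16 mm wide at x -84, y 12, small round hole at y -16. White chalk lines cross the face at x +45 (horn line) and -45 (heel line). Feet 150 x 110 mm.
- v_block: Loose bright steel V-block, 46 x 46 mm and 32 mm high, about 0.4 kg, standing groove up on the bench. Origin: centre of its underside, z up. The V groove in its top is 24 mm wide, 12 mm deep, and runs along its y axis from end to end; the two sides facing +-x are plain full-height faces, 46 mm apart.
- bolster: Loose dark steel punching bolster: a thick round ring, 52 mm outside diameter, 24 mm hole, 32 mm high, about 0.4 kg, lying flat on the bench. Origin: centre of its underside, z (its axis) up.
- strap: Loose dark flat steel strap, 200 x 32 mm and 10 mm thick, about 0.5 kg, lying flat on the bench, with a small black-looking hole near each end. Origin: centre of its underside; x along its length, y across its width, z up.
- flatter: Loose steel flatter head (no handle), 75 mm high, about 0.45 kg, standing upright. Square foot 44 x 44 mm, 14 mm high; square neck 30 x 30 mm from 14 to 56 mm up (sides parallel to the foot's); round striking head 32 mm in diameter from 56 to 75 mm. Origin: centre of its underside; x and y normal to its sides, z up.
- hammer: Bystander, leave alone: loose cross-peen hammer lying on the bench beyond the anvil, wooden handle, about 240 mm long, 30 mm high. Origin: on the bench under the handle near the head; x points from handle to head.
- tongs: Bystander, leave alone: loose dark smith's tongs lying on the bench at the left, about 260 mm long, 14 mm high. Origin: on the bench near the middle of the tongs; x points to the jaws.
- flask: Bystander, leave alone: white drinking flask with black cap standing on the bench at the left, 68 mm in diameter, 200 mm high. Origin: centre of its underside.
Things that resemble listed ones, but are neither listed nor needed, are in the scene too. What is shaped like the flatter but purple is not meant.

How it is judged:
By the outcome, as a careful person would: the job done as asked, in the order asked, and still so for the second after the job is handed in, with the robot touching nothing.
It also fails if it takes over 120 s, if anything falls off the work surface, if the arm or the gripper's body presses on something with over 40 N, if the wrist force passes 120 N, or if a joint passes its speed limit or range.

## Working session

There is one attempt and no reset: what is moved stays moved. The work goes in short steps, Python scripts to look and compute and a tool call to move; the robot and the scene stay as the last step left them, time stands still between calls to the robot, and variables do not carry over. Pictures are saved under pics/ and viewed, at most 14 in all, crops included, and the job is handed in when it is done.

Besides the shell and the picture viewer there is one more tool, called after "Call:" as name(argument=value, ...) on one line, values as JSON. apply_moves: Moves the arm, as the interface text tells. Its arguments: {"type":"object","properties":{"commands":{"type":"array"}},"required":["commands"]}

```bash
ls; mkdir -p pics
cat > h.py <<'E'
import numpy as np, cv2
from cell import sensors, imaging, ticket, models
from scipy.spatial.transform import Rotation as Ro
def world(c,p): return c["R"].T@(np.asarray(p)-c["t"])
def pix(c,P):
    q=c["K"]@(c["R"]@np.asarray(P)+c["t"]); return q[:2]/q[2]
def cloud(c):
    d=c["depth"]; v,u=np.mgrid[:d.shape[0],:d.shape[1]]
    K=c["K"]; X=np.stack([(u-K[0,2])/K[0,0]*d,(v-K[1,2])/K[1,1]*d,d],-1)
    W=(X-c["t"])@c["R"]; W[d==0]=np.nan; return W
def save(c,n,crop=None,s=1):
    im=c["color"][...,::-1]
    if crop: im=im[crop[1]:crop[3],crop[0]:crop[2]]
    cv2.imwrite("pics/"+n,cv2.resize(im,None,fx=s,fy=s,interpolation=cv2.INTER_CUBIC))
E
python3 - <<'E'
from h import *
for cam in ["scene","top"]:
    c=imaging.read_camera(cam); save(c,cam+"1.png",None,1.25)
    print(cam,c["t"],(-c["R"].T@c["t"]))
    for n in ["anvil","v_block","bolster","strap","flatter","hammer","tongs","flask"]:
        for r in models.landmark_of(c,n)[:3]:
            w=world(c,r["point"]); print(n,round(r["p"],2),w.round(3),pix(c,w).round())
print(sensors.state())
E
```

```text
pics
scene [-0.30107926 -0.23153809  2.01868893] [ 1.83653796 -0.25247815  0.88472975]
anvil 0.74 [0.53  0.037 0.003] [287. 222.]
anvil 0.22 [ 0.657  0.466 -0.002] [430. 221.]
v_block 0.75 [ 0.604 -0.315 -0.002] [174. 259.]
bolster 0.69 [0.412 0.31  0.   ] [356. 191.]
strap 0.77 [ 0.593  0.306 -0.002] [375. 219.]
flatter 0.82 [ 0.435 -0.215  0.   ] [203. 221.]
flatter 0.72 [ 0.413 -0.306  0.001] [173. 222.]
hammer 0.84 [0.806 0.011 0.001] [303. 278.]
tongs 0.78 [ 0.658  0.466 -0.001] [430. 221.]
tongs 0.41 [ 0.589  0.306 -0.   ] [374. 218.]
flask 0.76 [0.401 0.558 0.002] [419. 178.]
top [0.12143468 0.59959186 1.20180771] [0.50088562 0.12795669 1.2455277 ]
anvil 0.85 [ 0.531  0.038 -0.001] [353. 221.]
v_block 0.67 [ 0.607 -0.312 -0.003] [481. 196.]
bolster 0.7 [ 0.419  0.312 -0.003] [251. 260.]
strap 0.89 [ 0.591  0.307 -0.   ] [255. 197.]
flatter 0.9 [ 0.435 -0.215 -0.001] [446. 258.]
flatter 0.68 [ 0.414 -0.306 -0.002] [480. 267.]
hammer 0.67 [ 0.809  0.009 -0.003] [365. 121.]
flask 0.65 [ 0.399  0.552 -0.001] [163. 266.]
{'clock': 0.9, 'qpos': array([-1.47746065e+00,  2.06601691e-01,  1.54149217e+00,  4.84384864e-05,
        1.39350926e+00, -1.50515143e-01]), 'joint_velocities': array([-1.71688539e-03,  5.25581727e-04,  2.66150706e-04,  7.48794305e-04,
        1.22065329e-03,  7.18899466e-05]), 'tau': array([ 6.95079634e-04, -3.70868933e+01, -2.81765181e+01,  6.98459381e-02,
        2.72713759e-02, -1.91006950e-05]), 'position': array([ 0.13882514, -0.55799502,  0.21944943]), 'eef_rot': array([-3.11826302e+00, -3.82077218e-01, -7.53333844e-05]), 'force': array([-0.1460609 , -0.3989738 ,  0.78953563]), 'moment': array([-0.04654058, -0.01521644, -0.01064247]), 'grip_force': 0.0, 'grip_width': 0.09420592531468987}
```

View pics/scene1.png

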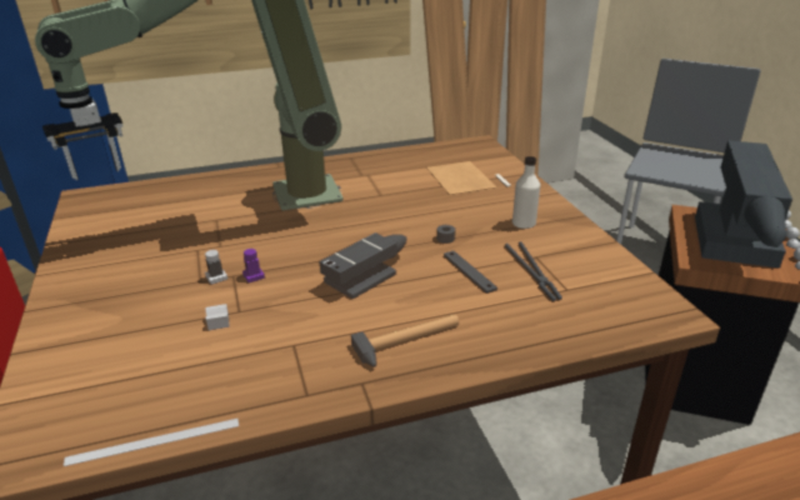

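View pics/top1.png

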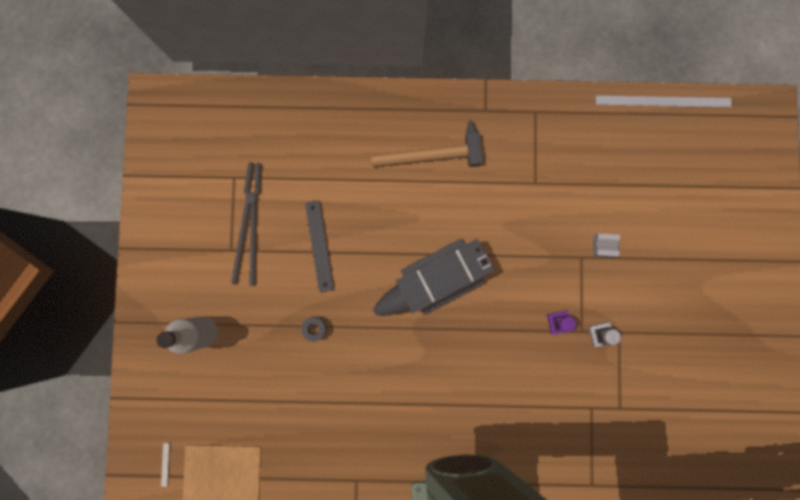

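Scene: the anvil has its horn toward lower left at 1.25× top px (380,310) and its hardy hole at (485,260). Candidates in the same picture:
- **Flatter:** purple at (563,322) is a look-alike. Grey at (605,335) is the wanted one.
- **V-block:** (607,245), the only bright block.
- **Bolster:** (315,328), the only ring.
- **Strap:** (319,246), dark with two holes. The pale bars at (663,101) and (165,465) don't match.

The hammer (430,155), tongs (248,225) and flask (185,335) stay where they are. Next I'll get yaws and a close crop.

```bash
cat >> h.py <<'E'
def rect(W,xy,rad,z0,z1):
    m=(np.hypot(W[...,0]-xy[0],W[...,1]-xy[1])<rad)&(W[...,2]>z0)&(W[...,2]<z1)
    P=W[m]; (c,s,a)=cv2.minAreaRect((P[:,:2]*1000).astype(np.float32))
    return len(P),np.round(c,1),np.round(s,1),round(a,1),"z",round(float(np.median(P[:,2])),4)
def go(x,y,z,yaw):
    """needed move to TCP x,y,z with tool y (closing line) at world angle yaw deg; tool axes/units"""
    s=sensors.state(); R=Ro.from_rotvec(s["eef_rot"]).as_matrix(); p=s["position"]
    cur=np.degrees(np.arctan2(R[1,1],R[0,1]))
    d=(yaw-cur+90)%180-90
    print("pos",p.round(4),"yaw",cur.round(2),"tilt",(R[:2,2]*57.3).round(2),"q6",s["qpos"][5].round(2))
    # yaw error about world z = -d about tool z (pointing down)
    c,sn=np.cos(np.radians(cur+d)),np.sin(np.radians(cur+d))
    Y=np.array([c,sn,0]);Z=np.array([0,0,-1]);X=np.cross(Y,Z)
    R2=np.stack([X,Y,Z],1)
    D=np.array([x,y,z])-p
    tr=Ro.from_matrix(R.T@R2).as_rotvec(degrees=True)/6
    print("turn units",tr.round(2)," shift if before turn",(R.T@D/.05).round(2)," after turn",(R2.T@D/.05).round(2))
E
python3 - <<'E'
from h import *
c=imaging.read_camera("top"); W=cloud(c)
print(c["K"][0,0])
for n,xy,r,z0,z1 in [("anvil",(.53,.038),.13,.07,.09),("v",(.605,-.313),.05,.02,.045),("b",(.416,.311),.05,.02,.045),("strap",(.592,.307),.13,.005,.02),("flat foot",(.413,-.306),.045,.008,.03),("fl top",(.413,-.306),.045,.06,.09)]:
    print(n,rect(W,xy,r,z0,z1))
save(c,"crop.png",(420,170,510,290),5)
go(.605,-.313,.25,0)
E
```

```text
456.6575736189248
anvil (2346, array([522.6,  52.4]), array([ 75.9, 226.1]), 28.7, 'z', 0.0788)
v (309, array([ 605.3, -313.8]), array([48.9, 46.4]), 88.6, 'z', 0.0285)
b (246, array([413.7, 309.8]), array([47.5, 50.4]), 0.7, 'z', 0.0304)
strap (865, array([603.9, 321.6]), array([200.8, 255.4]), 54.6, 'z', 0.0087)
flat foot (131, array([ 413.6, -305. ]), array([44.3, 43.6]), 14.3, 'z', 0.014)
fl top (142, array([ 414. , -304.4]), array([29.1, 30.1]), 61.6, 'z', 0.0736)
pos [ 0.1388 -0.558   0.2195] yaw -76.03 tilt [-0. -0.] q6 -0.15
turn units [  0.     0.   -12.67]  shift if before turn [10.23 -2.5  -0.61]  after turn [ 4.9   9.32 -0.61]
```

View pics/crop.png

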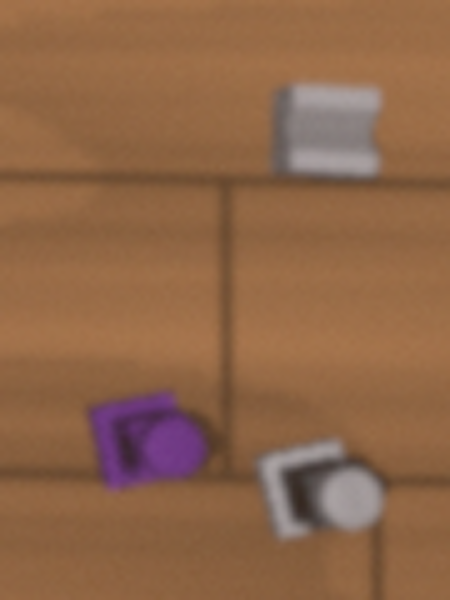

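The grey flatter at crop (345,490) fits the description and the purple one is rejected. The V-block groove runs along world y, so I grip it along world x.

Call:
apply_moves(commands=[[1,-0.25,0,0,0,0,1],[1,-0.25,0,0,0,0,1],[1,-0.25,0,0,0,0,1],[1,-0.25,0,0,0,0,1],[1,-0.25,0,0,0,0,1],[1,-0.25,0,0,0,0,1],[1,-0.25,0,0,0,0,1],[1,-0.25,0,0,0,0,1]])

```text
clock: 1.75
position: [0.4936, -0.369, 0.2196]
eef_rot: [3.118, 0.382, 0.0]
force: [0.5, -0.9, -0.1]
grip_width: 0.0944
grip_force: 0.0
```

Call:
apply_moves(commands=[[1,-0.25,0,0,0,0,1],[0.2,-0.2,0,0,0,-1,1],[0,0,0,0,0,-1,1],[0,0,0,0,0,-1,1],[0,0,0,0,0,-1,1],[0,0,0,0,0,-1,1],[0,0,0,0,0,-1,1],[0,0,0,0,0,-1,1]])

```text
clock: 2.55
position: [0.5434, -0.3345, 0.2194]
eef_rot: [-2.771, -1.48, 0.0]
force: [-0.7, 0.6, -0.2]
grip_width: 0.0942
grip_force: 0.0
```

Call:
apply_moves(commands=[[0,0,0,0,0,-1,1],[0,0,0,0,0,-1,1],[0,0,0,0,0,-1,1],[0,0,0,0,0,-1,1],[0,0,0,0,0,-1,1],[0,0,0,0,0,0,1]])

```text
clock: 3.15
position: [0.5434, -0.3346, 0.2193]
eef_rot: [-2.298, -2.142, 0.0]
force: [0.2, 0.7, 0.1]
grip_width: 0.0938
grip_force: 0.0
```

Run:
```python
from h import *
c=imaging.read_camera("wrist"); W=cloud(c); save(c,"w1.png")
print("cam",(-c["R"].T@c["t"]).round(3), c["K"][0,0])
print(rect(W,(.605,-.313),.05,.02,.045))
for r in models.landmark_of(c,"v_block"): print(r["p"],world(c,r["point"]))
go(.605,-.313,.018,-1.4)
```

```text
cam [ 0.548 -0.269  0.385] 321.5302975683488
(1793, array([ 602.9, -314.1]), array([46.2, 46.3]), 88.2, 'z', 0.0311)
0.71 [ 0.60655435 -0.31464809 -0.00248397]
pos [ 0.5434 -0.3346  0.2194] yaw -4.16 tilt [-0.  0.] q6 -0.61
turn units [-0.   -0.   -0.46]  shift if before turn [0.52 1.2  4.03]  after turn [0.46 1.22 4.03]
```

View pics/w1.png

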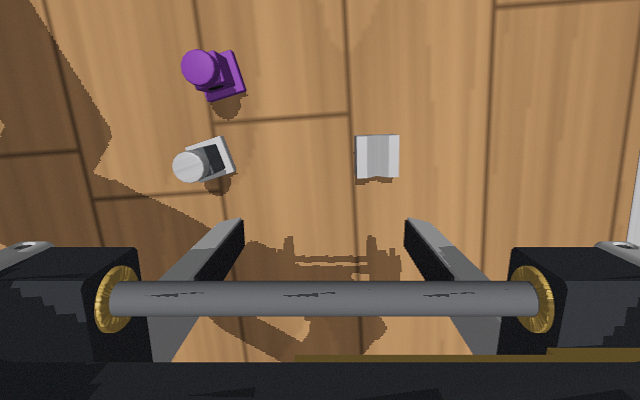

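The wrist view shows the V-block at (377,157), groove running away from the camera, with the fingers straddling the right sides. Descend.

Run:
```python
from h import *
go(.6035,-.3142,.0185,-1.6)
```

```text
pos [ 0.5434 -0.3346  0.2194] yaw -4.16 tilt [-0.  0.] q6 -0.61
turn units [-0.   -0.   -0.43]  shift if before turn [0.49 1.17 4.02]  after turn [0.44 1.19 4.02]
```

Call:
apply_moves(commands=[[0,0,0,0,0,-0.43,1],[0.44,0.9,0,0,0,0,1],[0,0.29,0.6,0,0,0,1],[0,0,1,0,0,0,1],[0,0,1,0,0,0,1],[0,0,0.8,0,0,0,1],[0,0,0.4,0,0,0,1],[0,0,0.22,0,0,0,1]])

```text
clock: 4.05
position: [0.6015, -0.3128, 0.0149]
eef_rot: [-2.247, -2.188, 0.002]
force: [-0.3, -0.3, 1.0]
grip_width: 0.0941
grip_force: 0.0
```

Call:
apply_moves(commands=[[0,0,0,0,0,0,0.3],[0,0,0,0,0,0,0.3],[0,0,0,0,0,0,0.3],[0,0,0,0,0,0,0.3],[0,0,0,0,0,0,0.3],[0,0,0,0,0,0,0.3]])

```text
clock: 4.65
position: [0.6036, -0.3143, 0.0191]
eef_rot: [2.249, 2.192, 0.0]
force: [-0.5, -0.3, 0.2]
grip_width: 0.0492
grip_force: 0.0
```

Call:
apply_moves(commands=[[0,0,0,0,0,0,0],[0,0,0,0,0,0,0],[0,0,0,0,0,0,0],[0,0,0,0,0,0,0],[0,0,-0.4,0,0,0,0],[0,0,-1,0,0,0,0],[0,0,-1,0,0,0,0],[0,0,-1,0,0,0,0]])

```text
clock: 5.45
position: [0.6019, -0.3133, 0.1876]
eef_rot: [-2.246, -2.19, 0.002]
force: [0.9, -0.4, -3.5]
grip_width: 0.046
grip_force: 30.0
```

Run:
```python
from h import *
s=sensors.state();print(s["grip_width"],s["grip_force"],s["force"])
c=imaging.read_camera("top"); W=cloud(c)
# anvil: chalk lines and face
m=(W[...,2]>.07)&(W[...,2]<.09)&(np.hypot(W[...,0]-.53,W[...,1]-.038)<.15)
g=c["color"].astype(int).sum(-1)
ch=m&(g>400)&(c["color"].min(-1)>120)
P=W[ch][:,:2]*1000; print(len(P))
n,l,st,ce=cv2.connectedComponentsWithStats(ch.astype(np.uint8),connectivity=8)
for i in range(1,n):
    Q=W[l==i]*1000
    if len(Q)>10: print(len(Q),Q.mean(0).round(1),cv2.minAreaRect(Q[:,:2].astype(np.float32)))
for n,xy in [("face",(.525,.045))]:
    print(rect(W,(.531,.038),.093,.072,.09))
for r in models.landmark_of(c,"anvil")[:1]: print(world(c,r["point"]))
go(.531,.038,.25,118)
```

```text
0.045996611321153805 29.985864758491516 [ 0.91061934 -0.38404089 -3.52860331]
110
53 [554.6  -1.4  78.9] ((554.2410888671875, -1.6766929626464844), (66.06513977050781, 5.456577301025391), 28.556325912475586)
55 [508.8  76.3  79.6] ((509.5052795410156, 76.55960845947266), (65.69514465332031, 4.868871212005615), 27.564420700073242)
(2098, array([530.8,  37.4]), array([ 76.1, 185. ]), 28.7, 'z', 0.079)
[0.52964613 0.03863091 0.00240363]
pos [ 0.6077 -0.3171  0.1977] yaw -1.44 tilt [ 0.77 -0.54] q6 -0.58
turn units [1.600e-01 1.000e-02 1.009e+01]  shift if before turn [ 7.05 -1.7  -1.13]  after turn [ 1.98 -6.99 -1.05]
```

Call:
apply_moves(commands=[[0.9,-0.25,-0.4,0,0,0,0],[1,-0.25,-0.4,0,0,0,0],[1,-0.25,-0.3,0,0,0,0],[1,-0.25,0,0,0,0,0],[1,0,0,0,0,0,0],[1,0,0,0,0,0,0],[0.8,0,0,0,0,0,0],[0,0,0,0,0,1,0]])

```text
clock: 6.35
position: [0.5621, 0.0171, 0.2372]
eef_rot: [-2.353, -2.073, 0.003]
force: [-0.2, -0.3, -3.2]
grip_width: 0.0459
grip_force: 30.0
```

Call:
apply_moves(commands=[[0,0,0,0,0,1,0],[0,0,0,0,0,1,0],[0,0,0,0,0,1,0],[0,0,0,0,0,1,0],[0,0,0,0,0,1,0],[0,0,0,0,0,1,0],[0,0,0,0,0,1,0],[0,0,0,0,0,1,0]])

```text
clock: 7.15
position: [0.5626, 0.0116, 0.237]
eef_rot: [-3.0, -0.926, 0.008]
force: [-0.3, -0.3, -3.3]
grip_width: 0.0458
grip_force: 30.0
```

Call:
apply_moves(commands=[[0,0,0,0,0,1,0],[0,0,0,0,0,0,0],[0,0,0,0,0,0,0]])

```text
clock: 7.45
position: [0.5631, 0.0116, 0.2382]
eef_rot: [-3.043, -0.778, 0.005]
force: [0.9, 0.5, -4.0]
grip_width: 0.0459
grip_force: 30.0
```

```bash
cat >> h.py <<'E'
def chalk(c):
    W=cloud(c); col=c["color"].astype(int)
    ch=(W[...,2]>.07)&(W[...,2]<.09)&(np.hypot(W[...,0]-.53,W[...,1]-.038)<.15)&(col.min(-1)>120)
    n,l,st,ce=cv2.connectedComponentsWithStats(ch.astype(np.uint8),connectivity=8)
    for i in range(1,n):
        Q=W[l==i]*1000
        if len(Q)>30: print(len(Q),Q.mean(0).round(1),cv2.minAreaRect(Q[:,:2].astype(np.float32)))
E
python3 - <<'E'
from h import *
c=imaging.read_camera("wrist"); save(c,"w2.png"); W=cloud(c); chalk(c)
print(rect(W,(.531,.038),.09,.072,.09))
go(.531,.038,.25,118.9)
E
```

```text
350 [508.4  76.9  81. ] ((507.7666931152344, 76.77742767333984), (70.1076889038086, 6.103165626525879), 28.373701095581055)
158 [569.6   7.9  81. ] ((569.7407836914062, 8.001380920410156), (27.234119415283203, 5.179788589477539), 28.980419158935547)
(8120, array([529.9,  37.3]), array([ 76.2, 179.6]), 28.9, 'z', 0.0804)
pos [0.5634 0.0116 0.2386] yaw -61.35 tilt [-0.15  0.02] q6 0.94
turn units [-0.01  0.02 -0.04]  shift if before turn [-0.32 -0.77 -0.23]  after turn [-0.31 -0.78 -0.23]
```

View pics/w2.png

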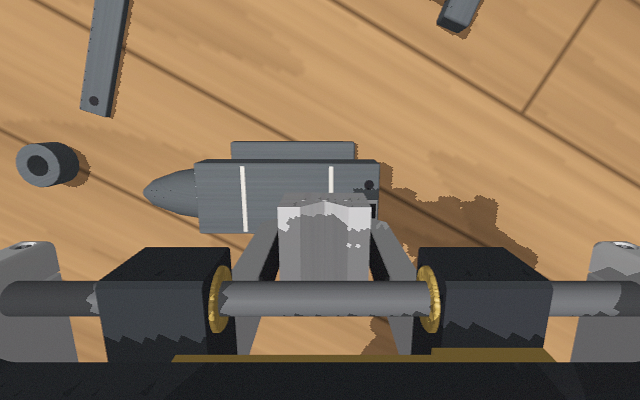

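The wrist view shows the held V-block at (325,240), groove across, and the anvil's horn line at (243,198) and heel line at (332,180). Horn spot is (508.2,76.7), heel spot (551.6,-2.2), yaw 118.8°.

Run:
```python
from h import *
go(.5082,.0767,.1000,118.8)
```

```text
pos [0.5634 0.0116 0.2386] yaw -61.35 tilt [-0.15  0.02] q6 0.94
turn units [-0.01  0.02 -0.02]  shift if before turn [-0.34 -1.67  2.78]  after turn [-0.34 -1.67  2.77]
```

Call:
apply_moves(commands=[[-0.34,-0.8,0,0,0,0,0],[0,-0.87,0,0,0,0,0],[0,0,0.7,0,0,0,0],[0,0,0.7,0,0,0,0],[0,0,0.6,0,0,0,0],[0,0,0.3,0,0,0,0],[0,0,0,0,0,0,0],[0,0,0,0,0,0,0]])

```text
clock: 8.3
position: [0.5095, 0.0768, 0.1253]
eef_rot: [-3.044, -0.776, 0.0]
force: [0.7, -0.0, -3.4]
grip_width: 0.0458
grip_force: 30.0
```

Run:
```python
from h import *
go(.5082,.0767,.1000,118.8)
```

```text
pos [0.5095 0.0768 0.1253] yaw -61.41 tilt [-0. -0.] q6 1.05
turn units [-0.    0.   -0.04]  shift if before turn [-0.02 -0.01  0.51]  after turn [-0.02 -0.01  0.51]
```

Call:
apply_moves(commands=[[-0.02,-0.01,0.3,0,0,-0.04,0],[0,0,0.15,0,0,0,0],[0,0,0.06,0,0,0,0],[0,0,0.02,0,0,0,0],[0,0,0,0,0,0,0],[0,0,0,0,0,0,0]])

```text
clock: 8.9
position: [0.5088, 0.0767, 0.0993]
eef_rot: [3.043, 0.781, 0.002]
force: [-0.4, 0.1, -3.2]
grip_width: 0.0457
grip_force: 30.0
```

Run:
```python
from h import *
go(.5082,.0767,.1000,118.8)
print(sensors.state()["force"])
```

```text
pos [0.5088 0.0767 0.0993] yaw -61.21 tilt [ 0.07 -0.  ] q6 1.05
turn units [ 0.01 -0.01 -0.  ]  shift if before turn [-0.01 -0.01 -0.01]  after turn [-0.01 -0.01 -0.01]
[-0.41224067  0.07697283 -3.21720825]
```

Call:
apply_moves(commands=[[0,0,0.02,0,0,0,0],[0,0,0,0,0,0,0.6],[0,0,0,0,0,0,0.6],[0,0,0,0,0,0,0.6],[0,0,0,0,0,0,0.6],[0,0,-0.3,0,0,0,0.6],[0,0,-0.7,0,0,0,0.6],[0,0,-1,0,0,0,0.6]])

```text
clock: 9.7
position: [0.5056, 0.0767, 0.1957]
eef_rot: [-3.041, -0.78, 0.011]
force: [0.5, -0.5, -0.9]
grip_width: 0.0565
grip_force: 0.0
```

Call:
apply_moves(commands=[[0,0,-1,0,0,0,1],[0.6,0,0,0,0,0,1],[0.4,-0.4,0,0,0,0,1],[0,-1,0,0,0,0,1],[0,-1,0,0,0,0,1],[0,-0.5,0,0,0,0,1],[0,0,0,0,0,0,1],[0,0,0,0,0,0,1]])

```text
clock: 10.5
position: [0.4822, 0.228, 0.2477]
eef_rot: [3.042, 0.783, 0.0]
force: [0.6, 1.0, 0.3]
grip_width: 0.0941
grip_force: 0.0
```

Run:
```python
from h import *
c=imaging.read_camera("wrist"); save(c,"w3.png"); W=cloud(c)
print("vb",rect(W,(.508,.077),.045,.1,.13))
print("bol",rect(W,(.414,.310),.045,.025,.045))
m=(np.hypot(W[...,0]-.414,W[...,1]-.31)<.05)&(W[...,2]>.027)
print(cv2.minEnclosingCircle((W[m][:,:2]*1000).astype(np.float32)))
go(.414,.31,.019,0)
```

```text
vb (2009, array([508.6,  77.3]), array([46.5, 47.2]), 27.8, 'z', 0.1104)
bol (1152, array([412.2, 310.6]), array([49.9, 51. ]), 73.4, 'z', 0.0323)
((412.3984069824219, 310.5404357910156), 25.80097770690918)
pos [0.4826 0.2274 0.2477] yaw -61.22 tilt [ 0.02 -0.03] q6 1.35
turn units [ 1.00e-02  0.00e+00 -1.02e+01]  shift if before turn [-0.41 -2.11  4.57]  after turn [ 1.65 -1.37  4.57]
```

View pics/w3.png

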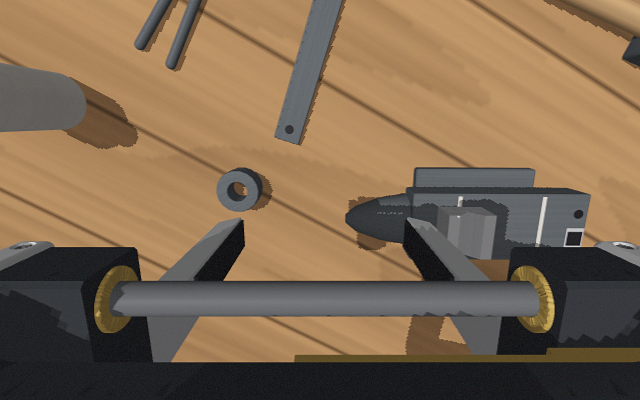

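The V-block at (470,230) sits on the horn line, within about 1 mm. The bolster is at (239,190). Same tool yaw works for the round bolster.

Run:
```python
from h import *
go(.4125,.3104,.019,118.8)
```

```text
pos [0.4826 0.2274 0.2477] yaw -61.22 tilt [ 0.02 -0.03] q6 1.35
turn units [ 0.01 -0.   -0.  ]  shift if before turn [-0.43 -2.13  4.57]  after turn [-0.43 -2.13  4.57]
```

Call:
apply_moves(commands=[[-0.2,-1,0,0,0,0,1],[-0.23,-0.8,0.4,0,0,0,1],[0,-0.33,0.8,0,0,0,1],[0,0,1,0,0,0,1],[0,0,0.9,0,0,0,1],[0,0,0.7,0,0,0,1],[0,0,0.4,0,0,0,1],[0,0,0.2,0,0,0,1]])

```text
clock: 11.35
position: [0.4121, 0.308, 0.0251]
eef_rot: [3.043, 0.777, -0.007]
force: [-0.5, -0.6, 0.5]
grip_width: 0.0943
grip_force: 0.0
```

Run:
```python
from h import *
go(.4125,.3104,.019,118.8)
```

```text
pos [0.4121 0.308  0.0251] yaw -61.34 tilt [-0.22 -0.14] q6 1.54
turn units [ 0.    0.04 -0.02]  shift if before turn [ 0.03 -0.04  0.12]  after turn [ 0.03 -0.04  0.12]
```

Call:
apply_moves(commands=[[0,0,0.15,0,0,0,1],[0,0,0,0,0,0,0.6],[0,0,0,0,0,0,0.5],[0,0,0,0,0,0,0],[0,0,0,0,0,0,0],[0,0,0,0,0,0,0],[0,0,0,0,0,0,0],[0,0,0,0,0,0,0]])

```text
clock: 12.15
position: [0.413, 0.3104, 0.0207]
eef_rot: [-3.043, -0.781, -0.001]
force: [-0.1, -0.3, 3.9]
grip_width: 0.0519
grip_force: 30.0
```

Run:
```python
from h import *
s=sensors.state();print(s["grip_width"],s["grip_force"],s["force"])
go(.5516,-.0022,.15,118.8)
```

```text
0.051886952715917325 30.000653062015772 [-0.08660287 -0.32754441  3.92899693]
pos [0.413  0.3104 0.0207] yaw -61.22 tilt [0.03 0.04] q6 1.55
turn units [-0.   -0.01 -0.  ]  shift if before turn [-0.58  6.81 -2.59]  after turn [-0.58  6.82 -2.59]
```

Call:
apply_moves(commands=[[0,0,-0.5,0,0,0,0],[0,0,-1,0,0,0,0],[0,0,-1,0,0,0,0],[0,0,-1,0,0,0,0],[0,0.8,-0.8,0,0,0,0],[-0.1,1,0,0,0,0,0],[-0.1,1,0,0,0,0,0],[-0.1,1,0,0,0,0,0]])

```text
clock: 12.95
position: [0.4881, 0.1395, 0.2298]
eef_rot: [-3.042, -0.783, 0.002]
force: [1.1, 0.6, -3.6]
grip_width: 0.0519
grip_force: 30.0
```

Call:
apply_moves(commands=[[-0.1,1,0,0,0,0,0],[-0.1,1,0,0,0,0,0],[-0.08,0.7,0,0,0,0,0],[0,0.31,0,0,0,0,0],[0,0,0.6,0,0,0,0],[0,0,0.8,0,0,0,0],[0,0,0.5,0,0,0,0],[0,0,0.2,0,0,0,0]])

```text
clock: 13.75
position: [0.5447, 0.0043, 0.121]
eef_rot: [-3.039, -0.781, 0.013]
force: [-0.1, 0.3, -3.8]
grip_width: 0.0521
grip_force: 30.0
```

Call:
apply_moves(commands=[[0,0,0,0,0,0,0],[0,0,0,0,0,0,0]])

```text
clock: 13.95
position: [0.5494, 0.0033, 0.1266]
eef_rot: [3.042, 0.782, 0.002]
force: [0.5, -0.3, -3.7]
grip_width: 0.0522
grip_force: 30.0
```

Run:
```python
from h import *
go(.5516,-.0022,.1015,118.8)
print(sensors.state()["force"])
```

```text
pos [0.5494 0.0033 0.1266] yaw -61.17 tilt [ 0.1  -0.01] q6 0.92
turn units [ 0.01 -0.01  0.  ]  shift if before turn [-0.02  0.12  0.5 ]  after turn [-0.01  0.12  0.5 ]
[ 0.45959072 -0.34869163 -3.67200941]
```

Call:
apply_moves(commands=[[-0.02,0.12,0,0,0,0,0],[0,0,0.25,0,0,0,0],[0,0,0.15,0,0,0,0],[0,0,0.08,0,0,0,0],[0,0,0,0,0,0,0],[0,0,0,0,0,0,0]])

```text
clock: 14.55
position: [0.5505, -0.0027, 0.1013]
eef_rot: [-3.043, -0.781, 0.0]
force: [0.2, -0.3, -3.4]
grip_width: 0.052
grip_force: 30.0
```

Run:
```python
from h import *
go(.5516,-.0022,.1005,118.8)
print(sensors.state()["force"])
```

```text
pos [ 0.5505 -0.0027  0.1013] yaw -61.21 tilt [-0.01  0.01] q6 0.91
turn units [-0.  0. -0.]  shift if before turn [0.02 0.   0.02]  after turn [0.02 0.   0.02]
[ 0.16776064 -0.27106535 -3.36065401]
```

Call:
apply_moves(commands=[[0.02,0,0.03,0,0,0,0],[0,0,0,0,0,0,0.72],[0,0,0,0,0,0,0.72],[0,0,0,0,0,0,0.72],[0,0,0,0,0,0,0.72],[0,0,-0.3,0,0,0,0.72],[0,0,-0.7,0,0,0,0.72],[0,0,-1,0,0,0,0.72]])

```text
clock: 15.35
position: [0.5492, -0.002, 0.1991]
eef_rot: [-3.041, -0.78, 0.009]
force: [0.8, 0.5, 0.2]
grip_width: 0.0676
grip_force: 0.0
```

Call:
apply_moves(commands=[[0,0,-1,0,0,0,1],[-0.4,-1,0,0,0,0,1],[-0.4,-1,0,0,0,0,1],[-0.4,-1,0,0,0,0,1],[-0.4,-1,0,0,0,0,1],[-0.4,-1,0,0,0,0,1],[0,0,0,0,0,0,1],[0,0,0,0,0,0,1]])

```text
clock: 16.15
position: [0.3584, 0.1569, 0.2513]
eef_rot: [3.041, 0.785, 0.005]
force: [-0.6, 0.1, 0.6]
grip_width: 0.094
grip_force: 0.0
```

```bash
cat >> h.py <<'E'
def blob(W,xy,rad,z0,z1):
    """minAreaRect of the connected blob nearest xy"""
    m=((np.hypot(W[...,0]-xy[0],W[...,1]-xy[1])<rad)&(W[...,2]>z0)&(W[...,2]<z1)).astype(np.uint8)
    n,l,st,ce=cv2.connectedComponentsWithStats(m,connectivity=4)
    i=1+np.argmin([np.hypot(*(np.median(W[l==k][:,:2],0)-xy))+(st[k,4]<30) for k in range(1,n)])
    Q=W[l==i]; return len(Q),cv2.minAreaRect((Q[:,:2]*1000).astype(np.float32)),np.median(Q[:,2]).round(4)
E
python3 - <<'E'
from h import *
c=imaging.read_camera("wrist"); save(c,"w4.png"); W=cloud(c)
print("strap w",blob(W,(.592,.307),.13,.006,.02))
c=imaging.read_camera("top"); W=cloud(c)
print("strap t",blob(W,(.592,.307),.13,.005,.02))
print("bol t",blob(W,(.552,-.002),.04,.1,.12)); print("v t",blob(W,(.508,.077),.04,.1,.12))
go(.592,.307,.15,98)
E
```

```text
strap w (508, ((502.6953125, 290.2369079589844), (22.750749588012695, 32.23406982421875), 12.88962459564209), np.float64(0.0101))
strap t (813, ((591.836181640625, 306.1775817871094), (199.62237548828125, 33.44538116455078), 10.675844192504883), np.float64(0.0088))
bol t (276, ((551.6591796875, -3.114910125732422), (49.89693832397461, 50.389198303222656), 1.467305302619934), np.float64(0.1106))
v t (330, ((510.1056823730469, 76.51903533935547), (45.607879638671875, 46.1678352355957), 28.972238540649414), np.float64(0.1092))
pos [0.3594 0.156  0.2509] yaw -61.25 tilt [ 0.11 -0.01] q6 1.26
turn units [ 0.01 -0.02  3.46]  shift if before turn [ 5.53 -0.41  2.03]  after turn [ 5.03 -2.34  2.02]
```

View pics/w4.png

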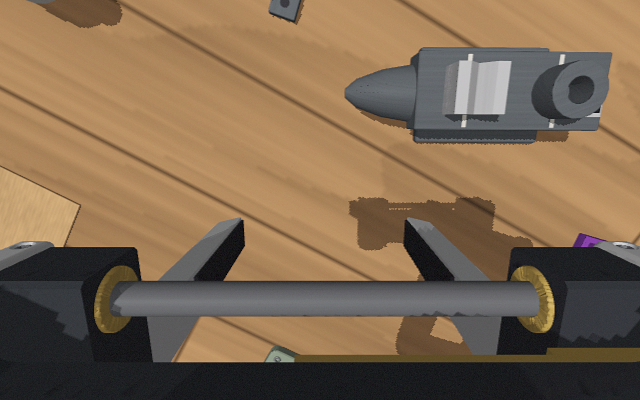

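Both supports sit centred on their chalk lines: V-block at (480,88), bolster at (578,90). I overshot toward the robot, so now to the strap (yaw ~10.7°).

Call:
apply_moves(commands=[[1,-0.1,0,0,0,0,1],[1,-0.1,0,0,0,0,1],[1,-0.1,0,0,0,0,1],[1,-0.1,0,0,0,0,1],[0.3,0,0,0,0,1,1],[0,0,0,0,0,1,1],[0,0,0,0,0,1,1],[0,0,0,0,0,0,1]])

```text
clock: 17.05
position: [0.5381, 0.2755, 0.2491]
eef_rot: [3.128, 0.291, -0.002]
force: [0.9, -0.2, 0.8]
grip_width: 0.0939
grip_force: 0.0
```

Run:
```python
from h import *
c=imaging.read_camera("wrist"); W=cloud(c)
print("strap w",blob(W,(.592,.306),.13,.006,.02))
go(.592,.3065,.017,100.7)
```

```text
strap w (4306, ((590.7772827148438, 307.2599792480469), (198.48660278320312, 32.028480529785156), 10.809117317199707), np.float64(0.0103))
pos [0.5377 0.2756 0.2493] yaw -79.23 tilt [-0.04 -0.03] q6 1.71
turn units [0.   0.01 0.01]  shift if before turn [ 1.19 -0.41  4.65]  after turn [ 1.18 -0.41  4.65]
```

Call:
apply_moves(commands=[[0.6,-0.2,0,0,0,0,1],[0.57,-0.22,0.4,0,0,0,1],[0,0,1,0,0,0,1],[0,0,1,0,0,0,1],[0,0,1,0,0,0,0.8],[0,0,0.6,0,0,0,0.7],[0,0,0.3,0,0,0,0.7],[0,0,0,0,0,0,0.7]])

```text
clock: 17.9
position: [0.5885, 0.3072, 0.0323]
eef_rot: [3.126, 0.295, -0.008]
force: [-0.0, 0.4, 0.3]
grip_width: 0.0671
grip_force: 0.0
```

Call:
apply_moves(commands=[[0,0,0,0,0,0,0.7]])

```text
clock: 18.0
position: [0.5916, 0.3087, 0.0368]
eef_rot: [-3.127, -0.295, -0.005]
force: [0.9, -0.1, 0.7]
grip_width: 0.0656
grip_force: 0.0
```

Run:
```python
from h import *
go(.591,.307,.0165,100.8)
```

```text
pos [0.5916 0.3087 0.0368] yaw -79.21 tilt [0.16 0.06] q6 1.73
turn units [-0.   -0.03 -0.  ]  shift if before turn [-0.02  0.03  0.41]  after turn [-0.02  0.03  0.41]
```

Call:
apply_moves(commands=[[-0.01,0.02,0.2,0,0,0,0.7],[0,0,0.12,0,0,0,0.7],[0,0,0.06,0,0,0,0.6],[0,0,0,0,0,0,0.5],[0,0,0,0,0,0,0.4],[0,0,0,0,0,0,0.38]])

```text
clock: 18.6
position: [0.5898, 0.3075, 0.0164]
eef_rot: [-3.127, -0.295, -0.001]
force: [0.2, 0.3, 0.1]
grip_width: 0.0379
grip_force: 0.0
```

Run:
```python
from h import *
go(.591,.307,.0165,100.8)
```

```text
pos [0.5898 0.3075 0.0164] yaw -79.21 tilt [0.03 0.01] q6 1.73
turn units [-0.   -0.01 -0.  ]  shift if before turn [ 0.02  0.02 -0.  ]  after turn [ 0.02  0.02 -0.  ]
```

Within ~1 mm. Close and lift.

Call:
apply_moves(commands=[[0.02,0.01,0,0,0,0,0.36],[0,0,0,0,0,0,0],[0,0,0,0,0,0,0],[0,0,0,0,0,0,0],[0,0,0,0,0,0,0],[0,0,0,0,0,0,0],[0,0,-0.1,0,0,0,0],[0,0,-0.3,0,0,0,0]])

```text
clock: 19.4
position: [0.5869, 0.306, 0.0328]
eef_rot: [3.126, 0.295, -0.013]
force: [-0.6, -0.3, -5.2]
grip_width: 0.0316
grip_force: 30.0
```

Call:
apply_moves(commands=[[0,0,-0.6,0,0,0,0],[0,0,-1,0,0,0,0],[0,0,-1,0,0,0,0],[0,0,-0.8,0,0,0,0],[0,0,-0.5,0,0,0,0],[0,0,-0.2,0,0,0,0],[0,0,0,0,0,0,0],[0,0,0,0,0,0,0]])

```text
clock: 20.2
position: [0.5891, 0.3067, 0.2386]
eef_rot: [3.127, 0.295, -0.007]
force: [0.8, 0.4, -6.4]
grip_width: 0.0318
grip_force: 30.0
```

Run:
```python
from h import *
s=sensors.state();print(s["grip_width"],s["grip_force"],s["force"],s["moment"])
go(.5299,.0373,.24,28.8)
```

```text
0.031767032413725735 29.998578429222107 [ 0.84386758  0.41003158 -6.41156441] [-0.06159908  0.00062969 -0.07414878]
pos [0.5891 0.3067 0.2386] yaw -79.21 tilt [-0.24 -0.08] q6 1.73
turn units [ 0.03  0.03 12.  ]  shift if before turn [-2.17  5.07 -0.02]  after turn [ 4.15  3.63 -0.03]
```

Call:
apply_moves(commands=[[-0.3,0.7,0,0,0,0,0],[-0.43,1,0,0,0,0,0],[-0.43,1,0,0,0,0,0],[-0.43,1,0,0,0,0,0],[-0.38,0.9,0,0,0,0,0],[-0.2,0.47,0,0,0,0,0],[0,0,0,0,0,1,0],[0,0,0,0,0,1,0]])

```text
clock: 21.0
position: [0.5323, 0.0496, 0.2379]
eef_rot: [-3.141, 0.044, 0.009]
force: [0.4, 0.4, -5.6]
grip_width: 0.0316
grip_force: 30.0
```

Call:
apply_moves(commands=[[0,0,0,0,0,1,0],[0,0,0,0,0,1,0],[0,0,0,0,0,1,0],[0,0,0,0,0,1,0],[0,0,0,0,0,1,0],[0,0,0,0,0,1,0],[0,0,0,0,0,1,0],[0,0,0,0,0,1,0]])

```text
clock: 21.8
position: [0.5324, 0.0509, 0.2378]
eef_rot: [2.852, -1.313, -0.009]
force: [-0.8, -0.1, -5.5]
grip_width: 0.0314
grip_force: 30.0
```

Call:
apply_moves(commands=[[0,0,0,0,0,1,0],[0,0,0,0,0,1,0],[0,0,0,0,0,0,0],[0,0,0,0,0,0,0]])

```text
clock: 22.2
position: [0.5331, 0.0508, 0.239]
eef_rot: [2.704, -1.596, -0.006]
force: [-1.2, 0.7, -5.6]
grip_width: 0.0315
grip_force: 30.0
```

Run:
```python
from h import *
go(.5299,.0373,.129,28.8)
c=imaging.read_camera("top"); W=cloud(c)
print("strap t",blob(W,(.53,.037),.15,.2,.26))
c=imaging.read_camera("wrist"); save(c,"w5.png"); W=cloud(c)
print("strap w",blob(W,(.53,.037),.15,.2,.26))
```

```text
pos [0.5331 0.0508 0.239 ] yaw -151.08 tilt [-0.23  0.02] q6 2.57
turn units [0.03 0.02 0.02]  shift if before turn [0.21 0.18 2.2 ]  after turn [0.21 0.19 2.2 ]
strap t (264, ((497.14739990234375, 117.11009216308594), (31.689453125, 46.5740966796875), 27.610572814941406), np.float64(0.2316))
strap w (14981, ((550.6111450195312, 18.863006591796875), (55.379051208496094, 127.64644622802734), 28.941884994506836), np.float64(0.2335))
```

View pics/w5.png

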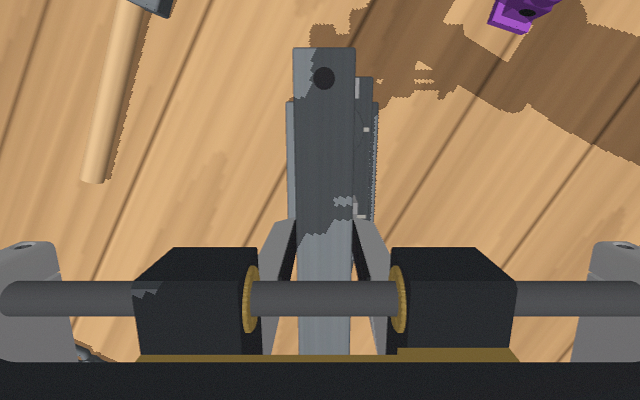

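The wrist view shows the strap held level, its hole end at (325,75), lined up over the anvil. Lower it.

Call:
apply_moves(commands=[[0.21,0.18,0.2,0,0,0,0],[0,0,0.5,0,0,0,0],[0,0,0.6,0,0,0,0],[0,0,0.4,0,0,0,0],[0,0,0.2,0,0,0,0],[0,0,0,0,0,0,0],[0,0,0,0,0,0,0]])

```text
clock: 23.0
position: [0.5321, 0.0368, 0.1467]
eef_rot: [-2.704, 1.599, -0.002]
force: [-0.1, 0.5, -4.5]
grip_width: 0.0316
grip_force: 30.0
```

Run:
```python
from h import *
go(.5299,.0373,.1295,28.8)
```

```text
pos [0.5321 0.0368 0.1467] yaw -151.21 tilt [ 0.08 -0.02] q6 2.55
turn units [-0.01 -0.01 -0.  ]  shift if before turn [-0.03  0.03  0.34]  after turn [-0.03  0.03  0.34]
```

Call:
apply_moves(commands=[[-0.03,0.03,0.1,0,0,0,0],[0,0,0.1,0,0,0,0],[0,0,0.08,0,0,0,0],[0,0,0.04,0,0,0,0],[0,0,0,0,0,0,0],[0,0,0,0,0,0,0]])

```text
clock: 23.6
position: [0.5295, 0.0378, 0.1301]
eef_rot: [-2.704, 1.599, -0.0]
force: [0.4, -0.5, -5.4]
grip_width: 0.0315
grip_force: 30.0
```

Run:
```python
from h import *
go(.5299,.0373,.1285,28.8)
print(sensors.state()["force"])
```

```text
pos [0.5295 0.0378 0.1301] yaw -151.21 tilt [ 0. -0.] q6 2.55
turn units [-0. -0. -0.]  shift if before turn [ 0.01 -0.    0.03]  after turn [ 0.01 -0.    0.03]
[ 0.38479035 -0.50451983 -5.36070867]
```

Call:
apply_moves(commands=[[0,0,0.02,0,0,0,0],[0,0,0.01,0,0,0,0],[0,0,0,0,0,0,0]])

```text
clock: 23.9
position: [0.5294, 0.0378, 0.1285]
eef_rot: [2.704, -1.599, -0.0]
force: [0.4, 0.3, -4.8]
grip_width: 0.0313
grip_force: 30.0
```

Call:
apply_moves(commands=[[0,0,0.02,0,0,0,0],[0,0,0.01,0,0,0,0],[0,0,0,0,0,0,0]])

```text
clock: 24.2
position: [0.5296, 0.0378, 0.1283]
eef_rot: [-2.704, 1.599, -0.001]
force: [-4.2, 0.1, 5.6]
grip_width: 0.0313
grip_force: 30.0
```

Contact. Release, rise, and head for the flatter.

Call:
apply_moves(commands=[[0,0,0,0,0,0,0.6],[0,0,0,0,0,0,0.6],[0,0,0,0,0,0,0.6],[0,0,0,0,0,0,0.6],[0,0,-0.3,0,0,0,0.6],[0,0,-0.7,0,0,0,0.6],[0,0,-1,0,0,0,0.6],[0,0,-0.5,0,0,0,1]])

```text
clock: 25.0
position: [0.5315, 0.0376, 0.2564]
eef_rot: [-2.702, 1.598, -0.009]
force: [0.5, 0.8, 0.2]
grip_width: 0.0615
grip_force: 0.0
```

Run:
```python
from h import *
go(.4135,-.305,.25,14.3)
go(.4135,-.305,.25,104.3)
```

```text
pos [0.5315 0.0376 0.2564] yaw -151.21 tilt [ 0.38 -0.03] q6 2.55
turn units [-0.06 -0.03  2.42]  shift if before turn [4.87 5.37 0.12]  after turn [6.06 3.98 0.13]
pos [0.5315 0.0376 0.2564] yaw -151.21 tilt [ 0.38 -0.03] q6 2.55
turn units [ -0.02  -0.06 -12.58]  shift if before turn [4.87 5.37 0.12]  after turn [-3.98  6.06  0.13]
```

Call:
apply_moves(commands=[[0.7,1,0,0,0,0,1],[0.7,1,0,0,0,0,1],[0.7,1,0,0,0,0,1],[0.7,1,0,0,0,0,1],[0.7,1,0,0,0,0,1],[0.2,0.37,0,0,0,1,1],[0,0,0,0,0,1,1],[0,0,0,0,0,0.4,1]])

```text
clock: 25.8
position: [0.4071, -0.2052, 0.252]
eef_rot: [-2.477, 1.932, -0.001]
force: [-0.4, 0.5, -0.0]
grip_width: 0.0941
grip_force: 0.0
```

Call:
apply_moves(commands=[[0,0,0,0,0,0,1],[0,0,0,0,0,0,1]])

```text
clock: 26.0
position: [0.4077, -0.2042, 0.252]
eef_rot: [-2.483, 1.925, -0.0]
force: [0.2, -0.1, -0.0]
grip_width: 0.0941
grip_force: 0.0
```

Run:
```python
from h import *
c=imaging.read_camera("wrist"); save(c,"w6.png"); W=cloud(c)
print("foot",rect(W,(.4135,-.305),.04,.006,.03)); print("top",rect(W,(.4135,-.305),.04,.065,.085))
print("neck+foot",rect(W,(.4135,-.305),.04,.006,.085))
for r in models.landmark_of(c,"flatter"): print(round(r["p"],2),world(c,r["point"]))
go(.4135,-.305,.031,14.3)
c=imaging.read_camera("top"); W=cloud(c)
print("strap",blob(W,(.53,.037),.13,.117,.135),"foot",rect(W,(.4135,-.305),.045,.008,.03))
```

```text
foot (510, array([ 411.7, -306.2]), array([43.5, 43.8]), 14.5, 'z', 0.0143)
top (796, array([ 411.8, -306. ]), array([30.7, 31. ]), 15.1, 'z', 0.0753)
neck+foot (1442, array([ 411.7, -306.2]), array([43.5, 43.8]), 14.5, 'z', 0.0738)
0.87 [ 0.41031995 -0.30615312  0.00232382]
pos [ 0.4077 -0.204   0.252 ] yaw -165.55 tilt [ 0. -0.] q6 2.24
turn units [-0.   -0.    0.03]  shift if before turn [1.98 0.39 4.42]  after turn [1.99 0.39 4.42]
strap (1023, ((530.510498046875, 37.363914489746094), (32.034820556640625, 199.79171752929688), 28.89038848876953), np.float64(0.1209)) foot (24, array([ 409.3, -292.1]), array([38. ,  4.3]), 18.9, 'z', 0.0152)
```

View pics/w6.png

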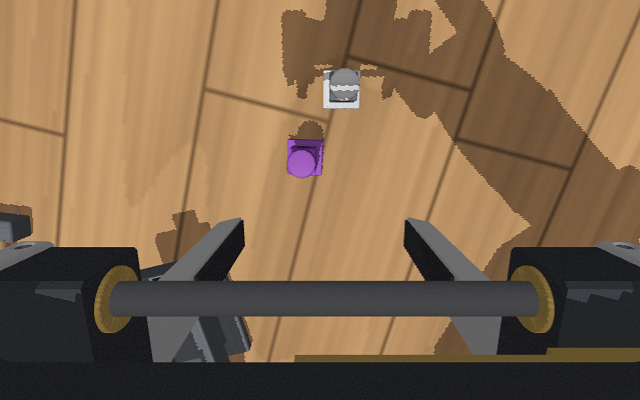

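The grey flatter is at (342,90), the purple one at (303,158) stays clear. Strap is at (530.5,37.4), yaw 118.9°, level at its right height.

Call:
apply_moves(commands=[[1,0.2,0,0,0,0,1],[0.7,0.13,0,0,0,0,1],[0.3,0.03,0.5,0,0,0,1],[0,0,1,0,0,0,1],[0,0,1,0,0,0,1],[0,0,0.7,0,0,0,1],[0,0,0.4,0,0,0,1],[0,0,0,0,0,0,1]])

```text
clock: 26.95
position: [0.4127, -0.3019, 0.0684]
eef_rot: [-2.482, 1.924, 0.013]
force: [0.4, -0.0, 0.3]
grip_width: 0.0941
grip_force: 0.0
```

Call:
apply_moves(commands=[[0,0,0,0,0,0,1]])

```text
clock: 27.05
position: [0.4153, -0.3046, 0.0723]
eef_rot: [2.483, -1.925, 0.0]
force: [-0.2, -0.1, 0.1]
grip_width: 0.0941
grip_force: 0.0
```

Run:
```python
from h import *
go(.4119,-.3061,.032,14.5)
```

```text
pos [ 0.4153 -0.3046  0.0723] yaw -165.58 tilt [ 0. -0.] q6 2.09
turn units [-0.   -0.   -0.01]  shift if before turn [0.01 0.07 0.81]  after turn [0.01 0.07 0.81]
```

Call:
apply_moves(commands=[[0.01,0.07,0.3,0,0,0,1],[0,0,0.3,0,0,0,1],[0,0,0.15,0,0,0,0.8],[0,0,0.05,0,0,0,0.5],[0,0,0,0,0,0,0.5],[0,0,0,0,0,0,0.5]])

```text
clock: 27.65
position: [0.4125, -0.3065, 0.0331]
eef_rot: [2.482, -1.925, 0.003]
force: [0.9, 0.4, -0.2]
grip_width: 0.0655
grip_force: 0.0
```

Run:
```python
from h import *
go(.4119,-.3061,.032,14.5)
```

```text
pos [ 0.4125 -0.3065  0.0331] yaw -165.6 tilt [ 0.08 -0.09] q6 2.08
turn units [-0.01 -0.02 -0.02]  shift if before turn [-0.01  0.01  0.02]  after turn [-0.01  0.01  0.02]
```

Call:
apply_moves(commands=[[-0.01,0.01,0,0,0,0,0.4],[0,0,0,0,0,0,0],[0,0,0,0,0,0,0],[0,0,0,0,0,0,0],[0,0,0,0,0,0,0],[0,0,0,0,0,0,0],[0,0,0,0,0,0,0],[0,0,0,0,0,0,0]])

```text
clock: 28.45
position: [0.4114, -0.3055, 0.0322]
eef_rot: [-2.482, 1.926, -0.001]
force: [1.6, 0.8, 0.2]
grip_width: 0.0315
grip_force: 30.0
```

Run:
```python
from h import *
go(.5302,.0374,.27,28.85)
```

```text
pos [ 0.4114 -0.3055  0.0322] yaw -165.61 tilt [ 0.03 -0.01] q6 2.08
turn units [-0.   -0.   -2.41]  shift if before turn [-6.05 -4.01 -4.76]  after turn [-4.86 -5.39 -4.76]
```

Width 31.5 mm says the pads' upper end just catches the 32 mm head. I'll reopen, go 2 mm lower, and regrip on the neck.

Call:
apply_moves(commands=[[0,0,0,0,0,0,0.45],[0,0,0,0,0,0,0.45],[0,0,0.04,0,0,0,0.45],[0,0,0,0,0,0,0.4],[0,0,0,0,0,0,0],[0,0,0,0,0,0,0],[0,0,0,0,0,0,0],[0,0,0,0,0,0,0]])

```text
clock: 29.25
position: [0.4112, -0.3054, 0.0299]
eef_rot: [-2.482, 1.926, -0.0]
force: [1.1, -0.2, -1.6]
grip_width: 0.0314
grip_force: 30.0
```

Call:
apply_moves(commands=[[0,0,0,0,0,0,0],[0,0,0,0,0,0,0]])

```text
clock: 29.45
position: [0.4111, -0.3054, 0.0299]
eef_rot: [-2.482, 1.926, 0.0]
force: [0.2, -0.2, -1.9]
grip_width: 0.0312
grip_force: 30.0
```

The pads still catch the head. The 44 mm foot offers flat parallel sides clear of the head, so I'll grip there.

Call:
apply_moves(commands=[[0,0,0,0,0,0,0.7],[0,0,0,0,0,0,0.7],[0,0,0,0,0,0,0.7],[0,0,0,0,0,0,0.7],[0,0,0.15,0,0,0,0.7],[0,0,0.11,0,0,0,0.7],[0,0,0,0,0,0,0.6],[0,0,0,0,0,0,0.5]])

```text
clock: 30.25
position: [0.4108, -0.3052, 0.0165]
eef_rot: [-2.482, 1.926, 0.002]
force: [0.6, -0.0, 0.0]
grip_width: 0.0531
grip_force: 0.0
```

Run:
```python
from h import *
c=imaging.read_camera("top"); W=cloud(c)
print("foot",rect(W,(.412,-.306),.045,.008,.03),"head",rect(W,(.412,-.306),.045,.065,.085))
go(.4119,-.3061,.0165,14.5)
```

```text
foot (122, array([ 409.7, -294.8]), array([76.5, 21.3]), 17.9, 'z', 0.0141) head (24, array([ 403.1, -299.8]), array([45.1, 12.9]), 19.2, 'z', 0.0724)
pos [ 0.411  -0.3054  0.0168] yaw -165.61 tilt [-0.02  0.02] q6 2.08
turn units [ 0.    0.   -0.02]  shift if before turn [ 0.02 -0.01  0.01]  after turn [ 0.02 -0.01  0.01]
```

Call:
apply_moves(commands=[[0.01,0,0,0,0,0,0.5],[0,0,0,0,0,0,0],[0,0,0,0,0,0,0],[0,0,0,0,0,0,0],[0,0,0,0,0,0,0],[0,0,-0.2,0,0,0,0],[0,0,-0.6,0,0,0,0],[0,0,-1,0,0,0,0]])

```text
clock: 31.1
position: [0.4078, -0.3026, 0.1041]
eef_rot: [-2.481, 1.925, 0.018]
force: [0.4, -0.4, -3.6]
grip_width: 0.0439
grip_force: 30.0
```

Call:
apply_moves(commands=[[0,0,-1,0,0,0,0],[0,0,-1,0,0,0,0],[0,0,-0.8,0,0,0,0],[0,0,-0.3,0,0,0,0],[0,0,0,0,0,0,0],[0,0,0,0,0,0,0]])

```text
clock: 31.7
position: [0.4104, -0.3052, 0.2609]
eef_rot: [-2.482, 1.926, 0.004]
force: [-0.4, -0.1, -4.6]
grip_width: 0.0438
grip_force: 30.0
```

Run:
```python
from h import *
s=sensors.state();print(s["grip_width"],s["grip_force"],s["force"])
go(.5302,.0374,.26,28.85)
```

```text
0.0437635392995235 29.99882072210312 [-0.39822558 -0.11160323 -4.5941737 ]
pos [ 0.4104 -0.3052  0.2609] yaw -165.61 tilt [-0.1   0.09] q6 2.08
turn units [ 0.01  0.02 -2.41]  shift if before turn [-6.04 -4.02  0.03]  after turn [-4.84 -5.41  0.02]
```

Call:
apply_moves(commands=[[-0.9,-0.6,0,0,0,0,0],[-1,-0.68,0,0,0,0,0],[-1,-0.68,0,0,0,0,0],[-1,-0.68,0,0,0,0,0],[-1,-0.68,0,0,0,0,0],[-0.8,-0.5,0,0,0,-0.4,0],[-0.3,-0.2,0,0,0,-1,0],[0,0,0,0,0,-1,0]])

```text
clock: 32.5
position: [0.5135, -0.005, 0.2586]
eef_rot: [2.71, -1.586, -0.01]
force: [0.1, -0.3, -4.0]
grip_width: 0.0438
grip_force: 30.0
```

Call:
apply_moves(commands=[[0,0,0,0,0,0,0],[0,0,0,0,0,0,0],[0,0,0,0,0,0,0]])

```text
clock: 32.8
position: [0.5143, -0.0089, 0.2608]
eef_rot: [2.701, -1.602, -0.004]
force: [-0.2, 0.5, -3.3]
grip_width: 0.0435
grip_force: 30.0
```

Run:
```python
from h import *
go(.5298,.0381,.1395,28.85)
```

```text
pos [ 0.5143 -0.0089  0.2608] yaw -151.36 tilt [-0.14  0.02] q6 2.46
turn units [ 0.02  0.01 -0.03]  shift if before turn [-0.67 -0.73  2.43]  after turn [-0.67 -0.72  2.43]
```

Call:
apply_moves(commands=[[-0.67,-0.73,0,0,0,-0.03,0],[0,0,0.5,0,0,0,0],[0,0,0.6,0,0,0,0],[0,0,0.5,0,0,0,0],[0,0,0.2,0,0,0,0],[0,0,0,0,0,0,0],[0,0,0,0,0,0,0]])

```text
clock: 33.5
position: [0.5318, 0.038, 0.1731]
eef_rot: [-2.705, 1.596, -0.002]
force: [-0.3, -0.2, -3.1]
grip_width: 0.0434
grip_force: 30.0
```

Run:
```python
from h import *
go(.5298,.0381,.1395,28.85)
```

```text
pos [0.5318 0.038  0.1731] yaw -151.1 tilt [ 0.1  -0.01] q6 2.55
turn units [-0.01 -0.01  0.01]  shift if before turn [-0.02  0.04  0.67]  after turn [-0.02  0.03  0.67]
```

Call:
apply_moves(commands=[[-0.02,0.03,0.3,0,0,0,0],[0,0,0.2,0,0,0,0],[0,0,0.1,0,0,0,0],[0,0,0.06,0,0,0,0],[0,0,0,0,0,0,0],[0,0,0,0,0,0,0]])

```text
clock: 34.1
position: [0.5297, 0.0386, 0.1396]
eef_rot: [-2.706, 1.595, -0.002]
force: [0.4, -0.1, -4.2]
grip_width: 0.0436
grip_force: 30.0
```

Run:
```python
from h import *
go(.5298,.0381,.139,28.85);print(sensors.state()["force"])
```

```text
pos [0.5297 0.0386 0.1396] yaw -151.03 tilt [ 0.07 -0.01] q6 2.55
turn units [-0.01 -0.01  0.02]  shift if before turn [0.01 0.   0.01]  after turn [0.01 0.   0.01]
[ 0.43323023 -0.12783969 -4.18343107]
```

Call:
apply_moves(commands=[[0,0,0.015,0,0,0,0],[0,0,0,0,0,0,0],[0,0,0,0,0,0,0]])

```text
clock: 34.4
position: [0.5297, 0.0386, 0.1393]
eef_rot: [-2.706, 1.595, -0.002]
force: [-1.6, 1.2, 2.6]
grip_width: 0.0435
grip_force: 30.0
```

Call:
apply_moves(commands=[[0,0,0,0,0,0,0.7],[0,0,0,0,0,0,0.7],[0,0,0,0,0,0,0.7],[0,0,0,0,0,0,0.7],[0,0,-0.2,0,0,0,0.7],[0,0,-0.5,0,0,0,0.7],[0,0,-1,0,0,0,0.7],[0,0,-1,0,0,0,0.7]])

```text
clock: 35.2
position: [0.5283, 0.0387, 0.2745]
eef_rot: [2.706, -1.595, -0.003]
force: [1.6, -0.5, 0.8]
grip_width: 0.066
grip_force: 0.0
```

Call:
apply_moves(commands=[[0,0,-0.3,0,0,0,1],[-0.9,0,0,0,0,0,1],[-1,0,0,0,0,0,1],[-0.8,0,0,0,0,0,1],[0,0,0,0,0,0,1],[0,0,0,0,0,0,1]])

```text
clock: 35.8
position: [0.4634, 0.1572, 0.2883]
eef_rot: [2.708, -1.592, 0.001]
force: [0.6, 0.0, -0.3]
grip_width: 0.0943
grip_force: 0.0
```

Run:
```python
from h import *
c=imaging.read_camera("wrist"); save(c,"w7.png"); W=cloud(c)
for n,a in [("strap",(.13,.117,.127)),("foot",(.05,.13,.142)),("head",(.05,.185,.205)),("supports",(.13,.105,.115))]: print(n,rect(W,(.5302,.0374),*a))
c=imaging.read_camera("scene"); save(c,"s2.png",(200,140,440,300),3); W=cloud(c)
for n in ["flask","hammer","tongs"]: 
    r=models.landmark_of(c,n)[:1]; print(n,[world(c,k["point"]).round(3) for k in r])
```

```text
strap (2602, array([516.4,  66.7]), array([ 37.6, 136.5]), 28.8, 'z', 0.1223)
foot (878, array([529.3,  38.6]), array([44.1, 43.9]), 28.6, 'z', 0.1363)
head (1611, array([528.6,  39.8]), array([31. , 28.4]), 30.1, 'z', 0.1971)
supports (630, array([522.2,  49.3]), array([ 49.2, 106.4]), 28.8, 'z', 0.1119)
flask [array([ 0.401,  0.556, -0.   ])]
hammer [array([0.804, 0.012, 0.001])]
tongs [array([ 0.657,  0.467, -0.001])]
```

View pics/w7.png

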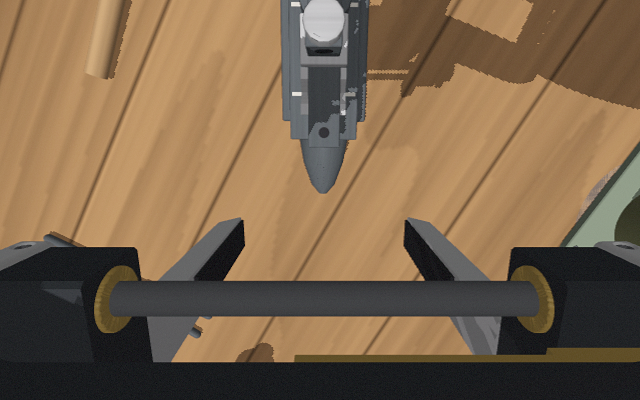

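View pics/s2.png

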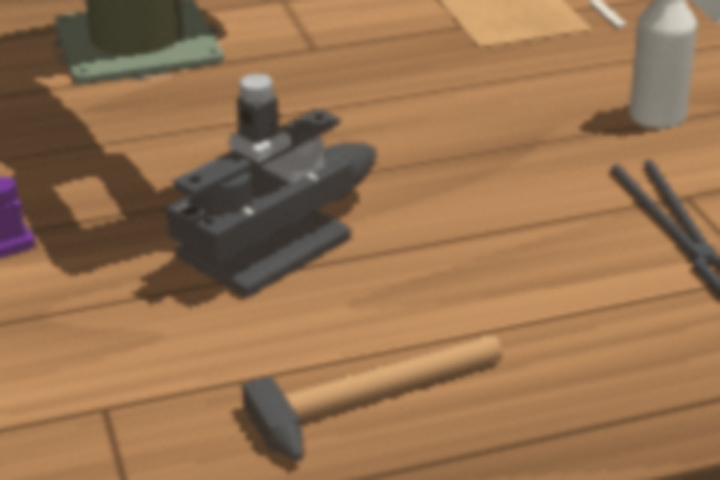

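The flatter stands upright on mid-strap at scene crop (258,115), with the strap bridging both supports. Its foot measures within 1.5 mm of the centre. The hammer, tongs and flask haven't moved, and the robot is clear.

```bash
python3 -c "
from cell import ticket; print(ticket.sign_off())"
```

```text
the job is handed in; nothing more can be done
None
```

The anvil is set up as asked and handed in: V-block on the horn line, bolster on the heel line, strap bridging them and flatter upright mid-strap, each within about 2 mm by camera; hammer, tongs and flask untouched.

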